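Rack the notched gel plate and set the drying cover half open

TASK

Take the notched plate out of the small black stand and stand it on edge, notch up, in the empty slot of the three-slot drying rack. Then fold the rack's hinged cover forward over the plates to half open, 45 degrees above level, in line with the two fixed sloping arms beside it, and leave it there. Leave the other plates and the things lying about where they are.

Things in the scene. Friction and masses are not known exactly. Their poses are not given: they have to be found in the camera images.
- notched_plate: White ceramic plate, 100 (x) x 8 (y) x 90 (z) mm, 0.15 kg, standing on its long edge in one of the two stand slots (either one), loose. Its upper edge has a notch in the middle, 64 mm wide and 18 mm deep, between two ears 18 mm wide, so at the middle the plate is 72 mm high. Origin: centre of the underside; x along the plate, y through its thickness, z up.
- spare_plate: Plain white ceramic plate 100 x 8 x 90 mm without a notch, standing in the stand's other slot, 60 mm from the notched one; stays there. Origin and axes as for the notched plate.
- dry_plate_1: Plain white ceramic plate 100 x 8 x 90 mm standing loose in one of the rack's slots; stays there. Origin and axes as for the notched plate.
- dry_plate_2: Another plain white ceramic plate 100 x 8 x 90 mm standing loose in another of the rack's slots; stays there. Origin and axes as for the notched plate.
- stand: Fixed black bench stand, 132 (x) x 110 (y) mm, with two slots along its x at y = -30 and +30 mm. Slot floors 20 mm above its origin (centre of the underside, on the table); slots like the rack's.
- rack: Fixed aluminium drying rack, 190 (x) x 200 (y) mm. Three slots along x at y = -55, 0, +55 mm, each 12 mm wide, 25 mm deep, between grey ribs 6 mm thick; slot floors 20 mm above the table; low end stops leave 116 mm of length. Cover posts 150 mm high on the far (+x) side. Two slots hold plates, the third (any of them) is empty. Origin: on the table, centre of the slots.
- pad: Black rubber strip 90 x 10 x 2 mm fixed on the floor of the rack's empty slot. Origin: centre of its underside, on the slot floor; x along the slot, z up. The plate stands on it, 2 mm above the origin.
- cover_hinge (a point): Middle of the cover's hinge line, fixed on the rack at x = +90 mm, y = 0, 140 mm above the table; axes as the rack's. The hinge line runs along the rack's y.
- cover_edge (a point): Middle of the cover's free edge, 130 mm from the hinge line; it moves with the cover. Its x axis points from the free edge to the hinge, y along the hinge. The cover is a flat stiff grey panel 164 mm wide and 8 mm thick, the hinge line in its mid-plane.
- cover (a joint): Cover angle in rad: 0 level over the plates (free edge towards the rack's -x), pi/4 at half open, pi/2 upright; it starts within about 0.15 rad of upright. Stiff friction hinge (about 0.4 N m): it stays where it is left; 3 to 5 N at the free edge move it.
- gauge_tip (a point): Tip of one of the two fixed steel arms, 8 mm square bars that rise from the hinge at 45 degrees above level towards the rack's -x, 50 mm long, one beside each side edge of the cover (rack y = +91 and -91 mm); this one is at y = +91 mm. The cover moves between them without touching.
- timer: Bystander: loose white lab timer, 64 x 64 x 20 mm. Origin: centre of the underside.
- beaker: Bystander: loose beaker, 74 mm across, 84 mm high. Origin: centre of the underside.
- small_bottle: Bystander: loose small bottle with orange cap, 44 mm across, 98 mm high. Origin: centre of the underside.
- marker: Bystander: loose white marker pen with black cap, 135 mm long. Origin: centre of the underside.
- gel_tray: Bystander: loose gel tray, 186 x 112 x 36 mm. Origin: centre of the underside.
Mind the look-alikes: they are no part of the job. What is shaped like the notched_plate but orange is not meant.

How it is judged:
By the outcome, as a careful person would: the job done as asked, in the order asked, and still so for the second after the job is handed in, with the robot touching nothing.
It also fails if it takes over 56 s, if anything falls off the work surface, if the arm or the gripper's body presses on something with over 40 N, if the wrist force passes 120 N, or if a joint passes its speed limit or range.

ROBOT

A 6-joint arm with a two-finger parallel gripper is mounted at the origin on the work surface; the furniture and walls round the work are solid. World frame = base frame: x ahead of the robot, y to its left, z up, the work surface at z = 0. Lengths are in m, angles in rad, forces in N, time in s.
With the tool pointing down it reaches from about 0.375 to 0.975 m from the base axis. Payload 3.8 kg.
Tool frame: the origin (TCP) lies midway between the tips of the shut fingers; the grasp point (between the pads) lies 19 mm behind it; z points along the fingers, y is the line along which they close (so a half turn about z gives the same grasp; the last joint's range is limited). The gripper opens to 85 mm and grips with 20 to 120 N. Pads are 22 mm wide; open, the fingers measure 114 mm over their backs; the gripper's body (76 mm by 85 mm) begins 54 mm behind the grasp point. The pads swing forward as they close: fully open they stand 13 mm farther back than shut.
Start: joints at [-1.201, 0.264, 1.604, -0, 1.274, -0.037], TCP at [0.267, -0.62, 0.231] pointing down, gripper open.
Joint ranges: [-2.63, 2.63], [-0.94, 2.18], [0.31, 2.57], [-1.31, 4.45], [0, 2.66], [-2.55, 2.55]. Speed limits (rad/s): [2.57, 2.57, 3.14, 3.14, 3.14, 3.14].

INTERFACE

Orientations are given as a rotation vector (axis times angle).
In Python, from workcell import read_state, vision, ticket gives the robot as it stands. The module is installed in compiled form; this text tells all that it offers.
- The arm moves only by the tool jog_arm, never from a script. Its arguments are lists of equal length, an entry for each row: "turn": the turn, a rotation vector about the tool's x, y, z in rad, a list of three; "delta_pos": the shift along the tool's x, y, z in m, a list of three; "gripper": the finger opening in m, from 0 to 0.0854. In form: {"turn": [[rx, ry, rz], ...], "delta_pos": [[dx, dy, dz], ...], "gripper": [gripper, ...]}. A call has 1 to 20 rows; each row shifts and turns the commanded pose from where the row before left it, along the tool's axes as they then stand; what a row does not reach is not made up. A row lasts 1/12 s, in which the tool goes at most 41.7 mm and 7.16 degrees, less where a joint would pass 70% of its speed; a pose out of reach is approached as far as the arm can. A call with a gripper value outside its range is refused whole. The fingers move at their own pace and stop on an object; "grip_force" is the grip in N (left out, the last holds). Time passes only in rows, so rows that do not move let the fingers close. It gives the time, the measured TCP pose, the force, the opening and the grip force at its end, in the units of the state.
- read_state(): the state, without advancing time (a new reading comes with each control period).
- vision.read_camera(name): name is "side" or "top"; returns the picture (384x512x3 uint8, red, green, blue); there is no depth.
- vision.calibration(name): a dict with "vfov" (degrees; the focal length in pixels is half the picture's height over the tangent of half this angle, whatever the lens; pixels are square), "cx", "cy" (the principal point, pixels), "R" (3x3) and "t" (3): a world point X has camera coordinates R X + t. Camera axes: x right, y down, z forward; pixel columns grow to the right and rows downward; lengths in m; the calibration is good to about 2 mm. A picture is of the moment at which its call begins. calibration takes no time and is no camera call.
- ticket.finish_job(): hands the job in; it is judged then, once.
The state is a dict: "time": time; "q": joint angles; "joint_vel": joint speeds; "joint_torque": joint torques, N m; "tool_pos": TCP position; "tcp_rot": TCP orientation; "wrist_force": force on the tool from outside, world axes, zero at the start; "torque": the same for the moment, N m; "width": opening from 0.0 (shut) to 1.0 (fully open); "grip_force": force on a finger pad.
Only numpy, scipy, OpenCV 4.12 (cv2) and the standard library are available. Lean on these libraries where they do the work, as an engineer would, in place of code of your own. Each camera call takes 0.05 s, during which the arm holds its last target. There are 200 camera calls.

## Working session

There is one attempt and no reset: what is moved stays moved. The work goes in short steps, Python scripts to look and compute and a tool call to move; the robot and the scene stay as the last step left them, time stands still between calls to the robot, and variables do not carry over. Pictures are saved under pics/ and viewed, at most 10 in all, crops included, and the job is handed in when it is done.

Besides the shell and the picture viewer there is one more tool, called after "Emit:" as name(argument=value, ...) on one line, values as JSON. jog_arm: Moves the arm, as the interface text tells. Its arguments: {"type":"object","properties":{"turn":{"type":"array","items":{"type":"array","items":{"type":"number"}}},"delta_pos":{"type":"array","items":{"type":"array","items":{"type":"number"}}},"gripper":{"type":"array","items":{"type":"number"}},"grip_force":{"type":"number"}},"required":["turn","delta_pos","gripper"]}

```bash
mkdir -p pics; cat > h.py <<'E'
import numpy as np, cv2
from workcell import read_state, vision, ticket
from scipy.spatial.transform import Rotation as Ro
def cam(n):
    c=vision.calibration(n); f=192/np.tan(np.radians(c['vfov'])/2)
    return f,c['cx'],c['cy'],np.array(c['R']),np.array(c['t'])
def plane(n,u,v,z):
    f,cx,cy,R,t=cam(n); d=R.T@np.array([(u-cx)/f,(v-cy)/f,1]); o=-R.T@t
    return o+d*(z-o[2])/d[2]
def planeN(n,u,v,p,nrm):
    f,cx,cy,R,t=cam(n); d=R.T@np.array([(u-cx)/f,(v-cy)/f,1]); o=-R.T@t
    return o+d*np.dot(np.array(p)-o,nrm)/np.dot(d,nrm)
def proj(n,X):
    f,cx,cy,R,t=cam(n); c=R@np.array(X)+t
    return np.array([cx+f*c[0]/c[2],cy+f*c[1]/c[2]])
E
python3 - <<'E'
from h import *
for n in('top','side'):
    im=vision.read_camera(n)[:,:,::-1]; cv2.imwrite(f'pics/{n}0.png',im)
    cv2.imwrite(f'pics/{n}0b.png',cv2.resize(im,(800,600),interpolation=cv2.INTER_CUBIC))
    f,cx,cy,R,t=cam(n); print(n,f,cx,cy,(-R.T@t).round(3),R.round(3).tolist())
s=read_state();print(s)
E
```

```text
top 359.86431461360917 253.53122081122112 194.013684727694 [0.465 0.083 1.017] [[0.018, -0.999, 0.039], [-0.997, -0.021, -0.074], [0.075, -0.037, -0.996]]
side 460.78362087566006 250.28192617494145 191.69036014383693 [ 0.659 -0.743  1.294] [[0.988, 0.155, -0.005], [0.125, -0.815, -0.566], [-0.092, 0.559, -0.824]]
{'time': 0.1, 'q': array([-1.20090947e+00,  2.64709434e-01,  1.60520928e+00,  3.11802904e-05,
        1.27369774e+00, -3.69048875e-02]), 'joint_vel': array([-0.00098549, -0.00127397, -0.00131308, -0.00056422, -0.00095963,
        0.00044074]), 'joint_torque': array([-2.47566522e-04, -5.16707468e+01, -3.68589628e+01,  4.82561097e-05,
        6.30129958e-03, -4.77710500e-06]), 'tool_pos': array([ 0.2668457 , -0.61931379,  0.23008042]), 'tcp_rot': array([-3.07487607e+00, -6.34172053e-01,  4.80353752e-04]), 'wrist_force': array([-0.30499696, -0.1405699 ,  0.21199916]), 'torque': array([0.03076877, 0.04312807, 0.02763456]), 'grip_force': 0.0, 'width': 1.0033018774979794}
```

View pics/top0b.png

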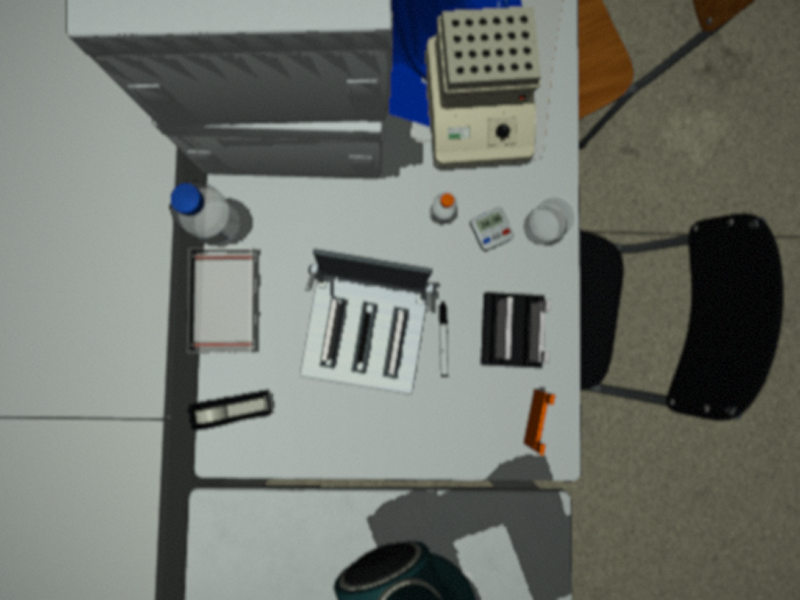

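View pics/side0b.png

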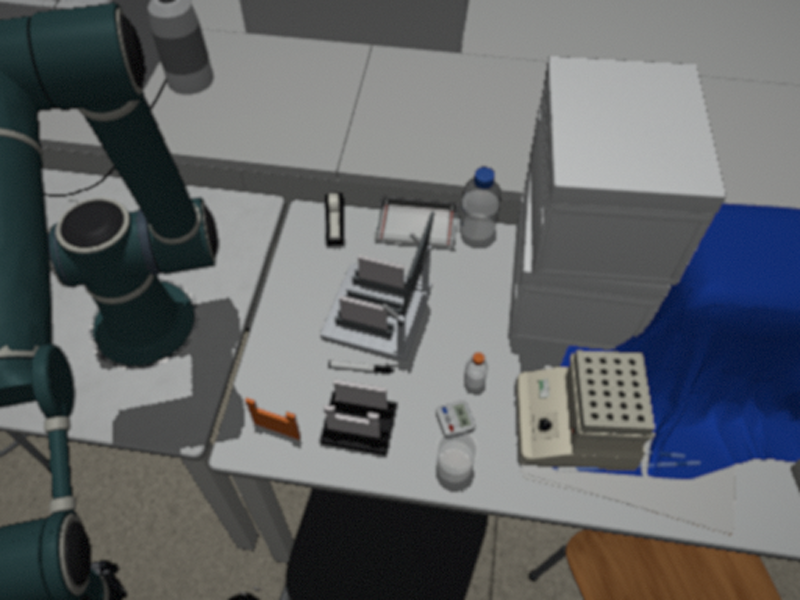

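The orange notched thing at side (273,420) / top (540,420) is the look-alike. The candidates are the stand's two plates: top (508,328) and (537,330), side (360,398) and (352,422). The middle rack slot, top (365,337), looks empty. I'll confirm this in one enlarged crop.

```bash
python3 - <<'E'
from h import *
t=cv2.imread('pics/top0.png'); s=cv2.imread('pics/side0.png')
a=t[180:242,300:362]; b=s[240:295,200:260]; c=t[150:255,185:290]; d=s[130:235,200:305]
r=lambda x:cv2.resize(x,(400,300),interpolation=cv2.INTER_CUBIC)
cv2.imwrite('pics/c1.png',np.vstack([np.hstack([r(a),r(b)]),np.hstack([r(c),r(d)])]))
E
```

```text
(no output)
```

View pics/c1.png

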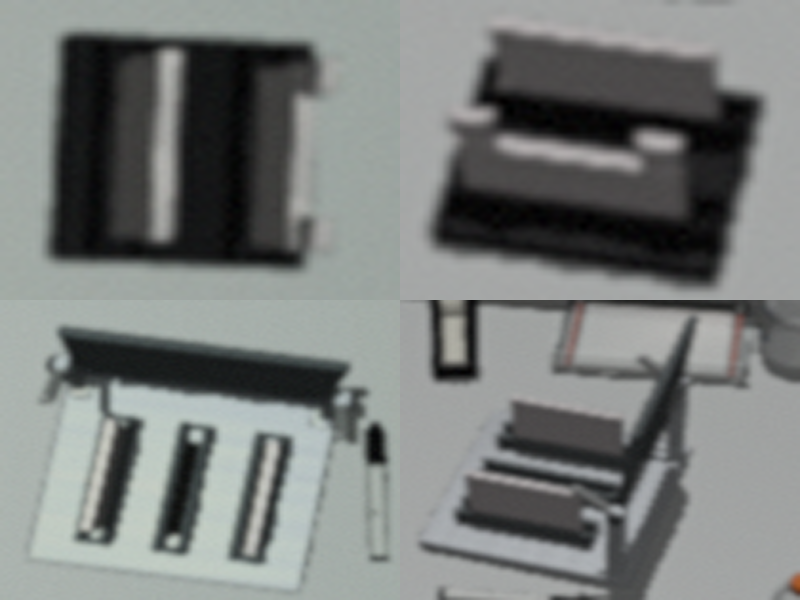

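The crop shows the plate at top (348,212 of 512-px image), side (230,270) has the notch and ears, so it is the white one meant, in the stand's -y slot. The plain plate is in the other slot. The rack's middle slot is empty, with the pad visible at about (234,216). Measuring those now.

```bash
python3 - <<'E'
from h import *
t=cv2.imread('pics/top0.png'); s=cv2.imread('pics/side0.png')
def blobs(im,x0,y0,x1,y1,lo,hi,amin=6):
    g=cv2.resize(cv2.cvtColor(im[y0:y1,x0:x1],cv2.COLOR_BGR2GRAY),None,fx=4,fy=4,interpolation=cv2.INTER_CUBIC)
    m=((g>=lo)&(g<=hi)).astype(np.uint8)
    out=[]
    for c in cv2.findContours(m,cv2.RETR_EXTERNAL,cv2.CHAIN_APPROX_NONE)[0]:
        a=cv2.contourArea(c)/16
        if a>amin:
            p=(cv2.boxPoints(cv2.minAreaRect(c))+.5)/4-.5+[x0,y0]; out.append((a,p))
    return out
def ends(p): # midpoints of short sides
    d=[np.linalg.norm(p[i]-p[(i+1)%4]) for i in range(4)]
    i=0 if d[0]<d[1] else 1
    return (p[i]+p[i+1])/2,(p[(i+2)%4]+p[(i+3)%4])/2
for nm,reg,lo in(('rack',(205,185,268,250),0),('stand',(305,182,342,240),0)):
    x0,y0,x1,y1=reg; g=cv2.cvtColor(t[y0:y1,x0:x1],cv2.COLOR_BGR2GRAY); print(nm,np.percentile(g,[5,25,50,75,95]))
print('dark slots z=.045')
for a,p in blobs(t,205,185,268,250,0,110):
    e=ends(p); w=[plane('top',*q,.045)[:2].round(4) for q in e]; print(round(a),p.mean(0).round(1),w,((w[0]+w[1])/2).round(4))
print('base z=.02')
for a,p in blobs(t,180,165,285,258,190,255,200): print(round(a),p.round(1).tolist(),[plane('top',*q,.02)[:2].round(4).tolist() for q in p])
print('stand white z=.11')
for a,p in blobs(t,305,184,343,236,170,255,4):
    e=ends(p); print(round(a),p.mean(0).round(1),[plane('top',*q,.11)[:2].round(4) for q in e])
g=cv2.cvtColor(t[180:240,300:358],cv2.COLOR_BGR2GRAY); 
print(g[5:58:3,38:58])
print('stand dark z=.045')
for a,p in blobs(t,300,180,362,242,0,100,40): print(round(a),p.round(1).tolist(),[plane('top',*q,.03)[:2].round(4).tolist() for q in p])
print('side white')
for a,p in blobs(s,200,240,260,290,175,255,4): print(round(a),p.mean(0).round(1),[q.round(1).tolist() for q in ends(p)])
E
```

```text
rack [ 43. 121. 181. 195. 199.]
stand [ 11.25  21.    57.   149.75 166.  ]
dark slots z=.045
8 [206.4 232.1] [array([0.4332, 0.1664]), array([0.433 , 0.1758])] [0.4331 0.1711]
230 [253.2 219.1] [array([0.5297, 0.0375]), array([0.4113, 0.0551])] [0.4705 0.0463]
341 [233.1 215.7] [array([0.5382, 0.092 ]), array([0.419 , 0.1094])] [0.4786 0.1007]
249 [215.3 212.8] [array([0.5445, 0.1397]), array([0.4263, 0.1576])] [0.4854 0.1486]
19 [259.2 185.9] [array([0.561 , 0.0094]), array([0.56  , 0.0536])] [0.5605 0.0315]
8 [212.4 187.5] [array([0.5613, 0.16  ]), array([0.545 , 0.1565])] [0.5532 0.1582]
base z=.02
3341 [[192.9, 239.0], [202.8, 178.2], [271.7, 189.4], [261.8, 250.2]] [[0.4129, 0.2094], [0.5809, 0.1872], [0.5539, -0.0046], [0.3854, 0.0203]]
stand white z=.11
8 [324.9 215.5] [array([ 0.4952, -0.133 ]), array([ 0.4692, -0.133 ])]
[[164 164 165 164 164 163 163 162 162 163 162 163 163 162 162 160 161 161
  163 161]
 [ 94  96 101 111 115 115 117 117 119 124 141 157 163 163 162 161 161 162
  161 161]
 [ 11  14  13  12  10   7  14  21  24  35  81 129 151 156 155 159 162 161
  163 160]
 [ 
[... 747 characters left out ...]
162
  161 160]
 [ 27  43  57  62  64  62  99 149 168 160 152 154 163 161 162 161 162 161
  161 162]
 [ 27  49  59  60  62  65 101 140 142 132 142 155 159 161 160 161 161 162
  160 160]
 [ 33  51  60  61  61  65  89 108  88  79 118 156 164 158 159 162 161 162
  161 162]
 [ 28  43  47  49  54  58  80 102  87  89 128 152 155 154 158 163 159 162
  160 158]
 [ 20  20  19  15  17  16  20  27  60 113 147 156 157 158 161 162 162 160
  162 162]
 [152 152 153 148 139 137 135 137 141 151 160 161 160 162 161 161 162 161
  162 164]]
stand dark z=.045
1755 [[306.7, 233.3], [309.0, 186.2], [349.5, 188.2], [347.2, 235.3]] [[0.4339, -0.1019], [0.5641, -0.1074], [0.5611, -0.221], [0.4304, -0.2143]]
side white
```

```bash
python3 - <<'E'
from h import *
P=lambda n,u,v,z:print(n,u,v,z,plane(n,u,v,z)[:2].round(4))
print('ears');P('top',350.8,195.5,.11);P('top',349.5,228.5,.11);P('side',211.2,261.7,.11);P('side',239,265.7,.11)
print('notch +y edge');P('top',345,212,.092)
print('cover free edge');P('top',201.3,160.8,.27);P('top',276.9,173.3,.27)
print('hinge');P('top',199.4,176.2,.14);P('top',275.5,185,.14)
print('dry plates side');P('side',218.4,192,.11);P('side',229.7,166,.11);P('side',248.6,197.2,.11);P('side',259,172,.11)
print('cabinet');P('top',160,112,.0);P('top',160,85,.2)
for nm,o,yaw,pts in(('stand',(.4974,-.1611),-2.4,[(0,-.03,.1),(41*.001,-.03,.11),(-.041,-.03,.11)]),('rack',(.4786,.1007),-8.2,[(0,0,.045),(0,.055,.11),(.0,-.055,.11),(.09,.091,.14),(.09,-.091,.14)])):
    r=Ro.from_euler('z',yaw,degrees=True)
    for p in pts:
        X=r.apply(p)+[*o,0]; print(nm,p,X.round(4),proj('top',X).round(1),proj('side',X).round(1))
E
```

```text
ears
top 350.8 195.5 0.11 [ 0.5345 -0.1996]
top 349.5 228.5 0.11 [ 0.4505 -0.1961]
side 211.2 261.7 0.11 [ 0.4545 -0.1945]
side 239 265.7 0.11 [ 0.5341 -0.1947]
notch +y edge
top 345 212 0.092 [ 0.4926 -0.1899]
cover free edge
top 201.3 160.8 0.27 [0.5882 0.1653]
top 276.9 173.3 0.27 [0.5656 0.0068]
hinge
top 199.4 176.2 0.14 [0.5716 0.1832]
top 275.5 185 0.14 [ 0.5541 -0.0033]
dry plates side
side 218.4 192 0.11 [0.4284 0.0429]
side 229.7 166 0.11 [0.4448 0.1488]
side 248.6 197.2 0.11 [0.5245 0.0379]
side 259 172 0.11 [0.5422 0.1391]
cabinet
top 160 112 0.0 [0.7706 0.3165]
top 160 85 0.2 [0.7739 0.2729]
stand (0, -0.03, 0.1) [ 0.4961 -0.1911  0.1   ] [346.4 210.6] [226.1 264.2]
stand (0.041, -0.03, 0.11) [ 0.5371 -0.1928  0.11  ] [348.2 194.4] [240.2 265.2]
stand (-0.041, -0.03, 0.11) [ 0.4552 -0.1894  0.11  ] [346.9 226.6] [211.8 260.1]
rack (0, 0, 0.045) [0.4786 0.1007 0.045 ] [233.1 215.6] [238.  190.8]
rack (0, 0.055, 0.11) [0.4864 0.1551 0.11  ] [211.  211.7] [242.7 166. ]
rack (0.0, -0.055, 0.11) [0.4708 0.0463 0.11  ] [254.2 218.7] [232.  192.8]
rack (0.09, 0.091, 0.14) [0.5807 0.1779 0.14  ] [201.7 172.6] [272.8 158.2]
rack (0.09, -0.091, 0.14) [ 0.5547 -0.0022  0.14  ] [275.  184.8] [256.4 203.9]
```

```bash
cat >> h.py <<'E'
def Rdown(yaw): # tool down, tool x at yaw (deg)
    return Ro.from_euler('z',yaw,degrees=True)*Ro.from_euler('x',np.pi)
def plan(pos,R=None):
    s=read_state(); R0=Ro.from_rotvec(s['tcp_rot'])
    d=R0.inv().apply(np.array(pos)-s['tool_pos']); r=(R0.inv()*R).as_rotvec() if R is not None else 0
    print('t',round(s['time'],2),'pos',s['tool_pos'].round(4),'shift',d.round(4),np.linalg.norm(d).round(3),'turn',np.round(r,4),'q',s['q'].round(2),'F',s['wrist_force'].round(1))
E
python3 -c "
from h import *
plan((.4935,-.194,.2),Rdown(-2.2))"
```

```text
t 0.1 pos [ 0.2668 -0.6193  0.2301] shift [ 0.3764 -0.3009  0.0307] 0.483 turn [-2.000e-03  3.000e-04  4.452e-01] q [-1.2   0.26  1.61  0.    1.27 -0.04] F [-0.3 -0.1  0.2]
```

Emit:
jog_arm(turn=[[0, 0, 0], [0, 0, 0], [0, 0, 0], [0, 0, 0], [0, 0, 0], [0, 0, 0], [0, 0, 0], [0, 0, 0], [0, 0, 0], [0, 0, 0], [0, 0, 0], [0, 0, 0], [0, 0, 0], [0, 0, 0], [0, 0, 0.1113], [0, 0, 0.1113], [0, 0, 0.1113], [0, 0, 0.1113], [0, 0, 0], [0, 0, 0]], delta_pos=[[0.0269, -0.0215, 0.0022], [0.0269, -0.0215, 0.0022], [0.0269, -0.0215, 0.0022], [0.0269, -0.0215, 0.0022], [0.0269, -0.0215, 0.0022], [0.0269, -0.0215, 0.0022], [0.0269, -0.0215, 0.0022], [0.0269, -0.0215, 0.0022], [0.0269, -0.0215, 0.0022], [0.0269, -0.0215, 0.0022], [0.0269, -0.0215, 0.0022], [0.0269, -0.0215, 0.0022], [0.0269, -0.0215, 0.0022], [0.0269, -0.0215, 0.0022], [0, 0, 0], [0, 0, 0], [0, 0, 0], [0, 0, 0], [0, 0, 0], [0, 0, 0]], gripper=[0.04, 0.04, 0.04, 0.04, 0.04, 0.04, 0.04, 0.04, 0.04, 0.04, 0.04, 0.04, 0.04, 0.04, 0.04, 0.04, 0.04, 0.04, 0.04, 0.04], grip_force=40)

```text
time: 1.77
tool_pos: [0.4936, -0.1943, 0.2001]
tcp_rot: [-3.141, 0.055, 0.001]
wrist_force: [0.0, -0.1, 0.8]
width: 0.472
grip_force: 0.0
```

```bash
python3 - <<'E'
from h import *
plan((.4935,-.194,.2),Rdown(-2.2)); print(read_state()['width'])
ims=[vision.read_camera(n)[:,:,::-1] for n in('top','side')]
cv2.imwrite('pics/t1.png',ims[0]);cv2.imwrite('pics/s1.png',ims[1])
r=lambda x:cv2.resize(x,(400,400),interpolation=cv2.INTER_CUBIC)
cv2.imwrite('pics/c2.png',np.hstack([r(ims[0][160:250,290:380]),r(ims[1][200:300,190:290])]))
X=read_state()['tool_pos'];print(proj('top',X),proj('side',X))
E
```

```text
t 1.77 pos [ 0.4936 -0.1943  0.2001] shift [-0.0001 -0.0003  0.0001] 0.0 turn [-0.0003  0.0007  0.0032] q [-0.42  0.01  1.95 -0.    1.18  1.18] F [ 0.  -0.1  0.8]
0.47156051713908365
[360.72951349 210.43394864] [223.10130049 248.74137563]
```

View pics/c2.png

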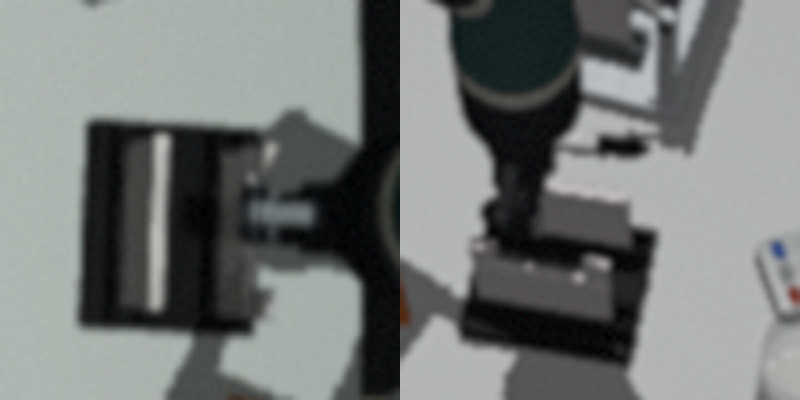

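The gripper sits centred over the notch: ears at top (350,196)/(349,228), fingers at top (352,208). Descending and gripping.

Emit:
jog_arm(turn=[[0, 0, 0], [0, 0, 0], [0, 0, 0], [0, 0, 0], [0, 0, 0], [0, 0, 0], [0, 0, 0], [0, 0, 0], [0, 0, 0], [0, 0, 0], [0, 0, 0], [0, 0, 0], [0, 0, 0], [0, 0, 0]], delta_pos=[[0, 0, 0.025], [0, 0, 0.025], [0, 0, 0.025], [0, 0, 0.02], [0, 0, 0.02], [0, 0, 0.015], [0, 0, 0.01], [0, 0, 0], [0, 0, 0], [0, 0, 0], [0, 0, 0], [0, 0, 0], [0, 0, 0], [0, 0, 0]], gripper=[0.04, 0.04, 0.04, 0.04, 0.04, 0.04, 0.04, 0.04, 0, 0, 0, 0, 0, 0], grip_force=40)

```text
time: 3.03
tool_pos: [0.4951, -0.1951, 0.062]
tcp_rot: [3.14, -0.06, 0.004]
wrist_force: [0.2, -0.4, 5.1]
width: 0.087
grip_force: 41.2
```

Emit:
jog_arm(turn=[[0, 0, 0], [0, 0, 0], [0, 0, 0], [0, 0, 0], [0, 0, 0], [0, 0, 0], [0, 0, 0], [0, 0, 0], [0, 0, 0]], delta_pos=[[0, 0, -0.01], [0, 0, -0.015], [0, 0, -0.02], [0, 0, -0.025], [0, 0, -0.025], [0, 0, -0.025], [0, 0, -0.02], [0, 0, 0], [0, 0, 0]], gripper=[0, 0, 0, 0, 0, 0, 0, 0, 0])

```text
time: 3.78
tool_pos: [0.4944, -0.1946, 0.2017]
tcp_rot: [3.14, -0.06, 0.004]
wrist_force: [-0.2, -0.6, -1.8]
width: 0.089
grip_force: 40.4
```

```bash
python3 - <<'E'
from h import *
r=Ro.from_euler('z',-8.2,degrees=True); o=np.array([.4786,.1007,0])
plan(r.apply([-.05,-.2,.2])+o,Rdown(-8.2)); print(r.apply([-.05,-.2,.2])+o)
plan(r.apply([-.05,0,.2])+o,Rdown(-8.2)); print(read_state()['width'],read_state()['grip_force'])
E
```

```text
t 3.78 pos [ 0.4944 -0.1946  0.2017] shift [-0.0977 -0.1008  0.0014] 0.14 turn [ 0.0007 -0.0024  0.1048] q [-0.42  0.01  1.95  0.    1.18  1.19] F [-0.2 -0.6 -1.8]
[ 0.4005854 -0.0901238  0.2      ]
t 3.78 pos [ 0.4944 -0.1946  0.2017] shift [-0.0768 -0.2997  0.0012] 0.309 turn [ 0.0007 -0.0024  0.1048] q [-0.42  0.01  1.95  0.    1.18  1.19] F [-0.2 -0.6 -1.8]
0.08917863781743893 40.35735368728638
```

Emit:
jog_arm(turn=[[0, 0, 0.1048], [0, 0, 0], [0, 0, 0], [0, 0, 0], [0, 0, 0], [0, 0, 0], [0, 0, 0], [0, 0, 0], [0, 0, 0], [0, 0, 0], [0, 0, 0], [0, 0, 0], [0, 0, 0], [0, 0, 0], [0, 0, 0], [0, 0, 0], [0, 0, 0], [0, 0, 0]], delta_pos=[[0, 0, 0], [-0.0269, -0.0225, 0], [-0.0269, -0.0225, 0], [-0.0269, -0.0225, 0], [-0.0269, -0.0225, 0], [0, -0.025, 0], [0, -0.025, 0], [0, -0.025, 0], [0, -0.025, 0], [0, -0.025, 0], [0, -0.025, 0], [0, -0.025, 0], [0, -0.025, 0], [0.015, 0, 0], [0.02, 0, 0], [0.015, 0, 0], [0, 0, 0], [0, 0, 0]], gripper=[0, 0, 0, 0, 0, 0, 0, 0, 0, 0, 0, 0, 0, 0, 0, 0, 0, 0])

```text
time: 5.28
tool_pos: [0.4768, 0.1005, 0.1981]
tcp_rot: [3.132, -0.225, -0.008]
wrist_force: [-1.2, -0.3, -1.7]
width: 0.085
grip_force: 40.3
```

```bash
python3 - <<'E'
from h import *
plan((.4786,.1007,.2),Rdown(-8.2))
ims=[vision.read_camera(n)[:,:,::-1] for n in('top','side')]
cv2.imwrite('pics/t2.png',ims[0]);cv2.imwrite('pics/s2.png',ims[1])
r=lambda x:cv2.resize(x,(400,400),interpolation=cv2.INTER_CUBIC)
cv2.imwrite('pics/c3.png',np.hstack([r(ims[0][150:250,185:285]),r(ims[1][120:220,190:290])]))
E
```

```text
t 5.28 pos [0.4768 0.1005 0.1981] shift [ 0.0018 -0.0004 -0.0019] 0.003 turn [ 0.0013  0.0048 -0.0005] q [ 0.16 -0.07  2.03  0.    1.19  1.87] F [-1.2 -0.3 -1.7]
```

View pics/c3.png

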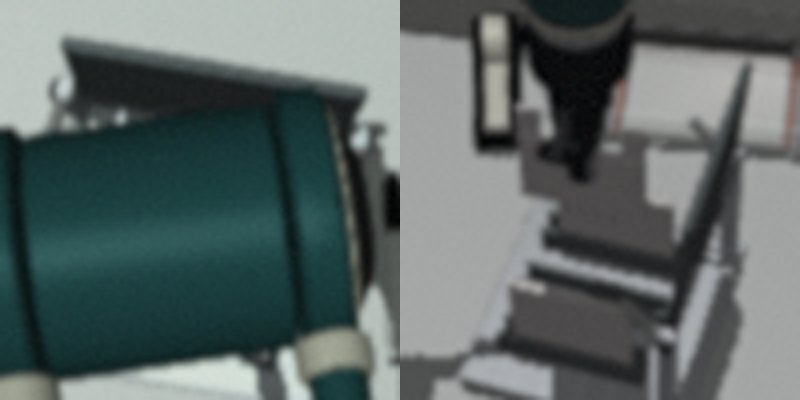

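The side view shows the plate held upright at (245,165), notch up, above the middle slot. The arm hides the slot from the top camera. I'll refine the slot's y from averaged profiles in the first pictures.

```bash
python3 - <<'E'
from h import *
r=Ro.from_euler('z',-8.2,degrees=True); o=np.array([.4786,.1007,0])
def prof(n,f,z,ys,xs):
    g=cv2.cvtColor(cv2.imread(f),cv2.COLOR_BGR2GRAY).astype(np.float32)
    P=np.array([[proj(n,r.apply([x,y,z])+o) for x in xs] for y in ys],np.float32)
    return cv2.remap(g,P[...,0],P[...,1],cv2.INTER_LINEAR)
ys=np.arange(-.09,.0901,.002); xs=np.linspace(-.04,.04,17)
for z in(.045,.11): print(z,'top',*[f'{1000*y:.0f}:{v:.0f}' for y,v in zip(ys,prof('top','pics/top0.png',z,ys,xs).mean(1))])
ym=np.arange(-.02,.0201,.001)
for xx in(-.04,0,.04): print('top mid x',xx,prof('top','pics/top0.png',.045,ym,np.linspace(xx-.01,xx+.01,5)).mean(1).round().astype(int))
print('side',*[f'{1000*y:.0f}:{v:.0f}' for y,v in zip(ys,prof('side','pics/side0.png',.045,ys,xs).mean(1))])
xl=np.arange(-.075,.0751,.003)
print('top along x',*[f'{1000*x:.0f}:{v:.0f}' for x,v in zip(xl,prof('top','pics/top0.png',.03,np.array([-.002,0,.002]),xl).mean(0))])
for n in('top','side'):
    print(n,[proj(n,r.apply([0,y,.045])+o).round(1).tolist() for y in(0,.001)])
E
```

```text
0.045 top -90:190 -88:193 -86:193 -84:193 -82:193 -80:193 -78:194 -76:194 -74:193 -72:185 -70:165 -68:127 -66:86 -64:60 -62:70 -60:110 -58:155 -56:181 -54:182 -52:158 -50:117 -48:81 -46:68 -44:80 -42:111 -40:149 -38:179 -36:193 -34:197 -32:197 -30:197 -28:197 -26:197 -24:198 -22:198 -20:198 -18:196 -16:186 -14:160 -12:120 -10:85 -8:69 -6:64 -4:55 -2:39 0:26 2:21 4:23 6:32 8:48 10:71 12:105 14:144 16:177 18:193 20:198 22:199 24:199 26:199 28:199 30:198 32:198 34:196 36:185 38:158 40:120 42:81 44:53 46:38 48:34 50:37 52:43 54:54 56:81 58:125 60:168 62:189 64:186 66:169 68:158 70:169 72:185 74:195 76:197 78:197 80:197 82:197 84:197 86:197 88:197 90:198Traceback (most recent call last):
  File "<stdin>", line 8, in <module>
  File "<stdin>", line 5, in prof
  File "h.py", line 14, in proj
    f,cx,cy,R,t=cam(n); c=R@np.array(X)+t
                ~~~^^^
  File "h.py", line 5, in cam
    c=vision.calibration(n); f=192/np.tan(np.radians(c['vfov'])/2)
ValueError: time passes only in moves, steps and waits
```

```bash
sed -i 's/^def cam/import functools\n@functools.lru_cache\ndef cam/' h.py; python3 - <<'E'
from h import *
r=Ro.from_euler('z',-8.2,degrees=True); o=np.array([.4786,.1007,0])
def prof(n,f,z,ys,xs):
    g=cv2.cvtColor(cv2.imread(f),cv2.COLOR_BGR2GRAY).astype(np.float32)
    P=np.array([[proj(n,r.apply([x,y,z])+o) for x in xs] for y in ys],np.float32)
    return cv2.remap(g,P[...,0],P[...,1],cv2.INTER_LINEAR)
ys=np.arange(-.09,.0901,.002); xs=np.linspace(-.04,.04,17)
ym=np.arange(-.02,.0201,.001)
print('top .11',*[f'{1000*y:.0f}:{v:.0f}' for y,v in zip(ys,prof('top','pics/top0.png',.11,ys,xs).mean(1)) if abs(abs(y)-.055)<.012])
for xx in(-.04,0,.04): print('top mid x',xx,prof('top','pics/top0.png',.045,ym,np.linspace(xx-.01,xx+.01,5)).mean(1).round().astype(int))
print('side',*[f'{1000*y:.0f}:{v:.0f}' for y,v in zip(ys,prof('side','pics/side0.png',.045,ys,xs-.02).mean(1))])
print('side.11',*[f'{1000*y:.0f}:{v:.0f}' for y,v in zip(ys,prof('side','pics/side0.png',.11,ys,xs-.02).mean(1))])
xl=np.arange(-.075,.0751,.003)
print('top along x',*[f'{1000*x:.0f}:{v:.0f}' for x,v in zip(xl,prof('top','pics/top0.png',.03,np.array([-.002,0,.002]),xl).mean(0))])
for n in('top','side'):
    print(n,[proj(n,r.apply([0,y,.045])+o).round(1).tolist() for y in(0,.01)])
E
```

```text
top .11 -66:153 -64:109 -62:70 -60:61 -58:94 -56:144 -54:178 -52:184 -50:162 -48:118 -46:79 -44:69 44:35 46:40 48:47 50:65 52:105 54:154 56:185 58:188 60:172 62:158 64:169 66:187
top mid x -0.04 [199 199 197 193 186 175 160 140 120 100  84  76  71  74  78  82  86  88
  89  87  84  80  74  68  62  57  53  54  56  62  73  86 105 125 144 162
 177 188 194 198 199]
top mid x 0 [198 198 197 194 188 179 164 144 123 104  87  75  70  67  64  59  53  45
  37  29  24  20  19  20  23  27  33  40  49  59  71  88 107 127 146 165
 179 188 194 197 199]
top mid x 0.04 [196 196 193 189 181 169 153 134 114  95  81  73  70  74  79  83  87  88
  87  85  83  80  77  73  67  61  58  56  55  61  71  84 102 122 141 159
 175 185 191 195 197]
side -90:151 -88:133 -86:111 -84:90 -82:71 -80:58 -78:50 -76:45 -74:45 -72:46 -70:50 -68:55 -66:61 -64:68 -62:73 -60:77 -58:79 -56:79 -54:78 -52:78 -50:79 -48:79 -46:80 -44:80 -42:79 -40:79 -38:78 -36:77 -34:76 -32:75 -30:75 -28:77 -26:84 -24:98 -22:116 -20:135 -18:148 -16:151 -14:144 -12:126 -10:102 -8:79 -6:59 -4:49 -2:49 0:58 2:72 4:90 6:110 8:128 10:144 12:152 14:153 
[... 600 characters left out ...]
12:95 14:96 16:97 18:98 20:99 22:100 24:100 26:100 28:99 30:98 32:98 34:97 36:96 38:95 40:96 42:100 44:108 46:121 48:136 50:149 52:158 54:162 56:163 58:163 60:162 62:162 64:161 66:161 68:161 70:161 72:161 74:161 76:161 78:161 80:161 82:161 84:162 86:162 88:161 90:160
top along x -75:199 -72:199 -69:197 -66:187 -63:156 -60:118 -57:125 -54:160 -51:177 -48:166 -45:124 -42:66 -39:33 -36:30 -33:30 -30:31 -27:30 -24:29 -21:28 -18:27 -15:31 -12:29 -9:28 -6:27 -3:25 0:28 3:30 6:28 9:26 12:26 15:29 18:27 21:25 24:25 27:26 30:27 33:28 36:29 39:35 42:64 45:118 48:163 51:179 54:173 57:142 60:123 63:154 66:187 69:195 72:193 75:192
top [[233.1, 215.6], [229.4, 215.0]]
side [[238.0, 190.8], [238.9, 188.4]]
```

Emit:
jog_arm(turn=[[0, 0.005, 0], [0, 0, 0], [0, 0, 0], [0, 0, 0], [0, 0, 0], [0, 0, 0], [0, 0, 0], [0, 0, 0]], delta_pos=[[0.0024, -0.0015, 0.015], [0, 0, 0.02], [0, 0, 0.02], [0, 0, 0.02], [0, 0, 0.015], [0, 0, 0.01], [0, 0, 0], [0, 0, 0]], gripper=[0, 0, 0, 0, 0, 0, 0, 0])

```text
time: 6.05
tool_pos: [0.4804, 0.1018, 0.1001]
tcp_rot: [3.133, -0.225, 0.006]
wrist_force: [-0.0, -0.6, -0.5]
width: 0.083
grip_force: 40.3
```

```bash
python3 - <<'E'
from h import *
plan((.4794,.1016,.09),Rdown(-8.2))
im=vision.read_camera('side')[:,:,::-1]; tp=vision.read_camera('top')[:,:,::-1]
cv2.imwrite('pics/s3.png',im); cv2.imwrite('pics/t3.png',tp)
r=lambda x:cv2.resize(x,(400,400),interpolation=cv2.INTER_CUBIC)
cv2.imwrite('pics/c4.png',np.hstack([r(im[150:220,205:275]),r(tp[160:250,190:280])]))
E
```

```text
t 6.05 pos [0.4804 0.1018 0.1001] shift [-0.001   0.0003  0.0101] 0.01 turn [ 0.0004 -0.0036 -0.0001] q [ 0.16  0.04  2.12 -0.    0.98  1.87] F [-0.  -0.6 -0.5]
```

View pics/c4.png

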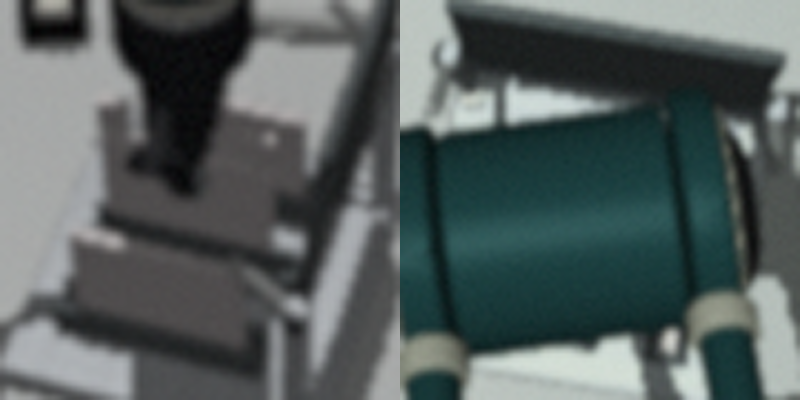

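The plate hangs just above the middle slot, its lower edge at side crop (185,225) along the slot's rib line and the front plate clear. I'll feel the way in with short steps.

Emit:
jog_arm(turn=[[0, 0, 0], [0, 0, 0], [0, 0, 0], [0, 0, 0], [0, 0, 0]], delta_pos=[[0, 0, 0.004], [0, 0, 0.004], [0, 0, 0.004], [0, 0, 0.003], [0, 0, 0]], gripper=[0, 0, 0, 0, 0])

```text
time: 6.57
tool_pos: [0.4806, 0.1017, 0.0846]
tcp_rot: [3.133, -0.225, 0.005]
wrist_force: [-0.4, -0.5, -1.5]
width: 0.084
grip_force: 40.3
```

Emit:
jog_arm(turn=[[0, 0, 0], [0, 0, 0], [0, 0, 0], [0, 0, 0]], delta_pos=[[0, 0, 0.002], [0, 0, 0.002], [0, 0, 0.002], [0, 0, 0]], gripper=[0, 0, 0, 0])

```text
time: 6.9
tool_pos: [0.481, 0.1018, 0.079]
tcp_rot: [3.133, -0.225, 0.007]
wrist_force: [0.2, 0.3, -1.5]
width: 0.086
grip_force: 40.3
```

No contact with the plate bottom below the rib tops, so it is in the slot. Going on down to the pad.

Emit:
jog_arm(turn=[[0, 0, 0], [0, 0, 0], [0, 0, 0], [0, 0, 0], [0, 0, 0], [0, 0, 0]], delta_pos=[[0, 0, 0.003], [0, 0, 0.003], [0, 0, 0.003], [0, 0, 0.003], [0, 0, 0.002], [0, 0, 0]], gripper=[0, 0, 0, 0, 0, 0])

```text
time: 7.4
tool_pos: [0.4809, 0.1017, 0.0648]
tcp_rot: [3.133, -0.225, 0.006]
wrist_force: [-0.0, -0.5, -2.2]
width: 0.086
grip_force: 40.3
```

Emit:
jog_arm(turn=[[0, 0, 0], [0, 0, 0], [0, 0, 0], [0, 0, 0]], delta_pos=[[0, 0, 0.001], [0, 0, 0.001], [0, 0, 0], [0, 0, 0]], gripper=[0, 0, 0, 0])

```text
time: 7.73
tool_pos: [0.4817, 0.1019, 0.064]
tcp_rot: [3.133, -0.225, 0.009]
wrist_force: [-0.9, 0.5, 2.1]
width: 0.089
grip_force: 40.8
```

Seated on the pad (z force turned positive). Releasing and rising.

Emit:
jog_arm(turn=[[0, 0, 0], [0, 0, 0], [0, 0, 0], [0, 0, 0], [0, 0, 0], [0, 0, 0], [0, 0, 0], [0, 0, 0], [0, 0, 0], [0, 0, 0], [0, 0, 0], [0, 0, 0], [0, 0, 0]], delta_pos=[[0, 0, 0], [0, 0, 0], [0, 0, 0], [0, 0, 0], [0, 0, -0.01], [0, 0, -0.02], [0, 0, -0.03], [0, 0, -0.03], [0, 0, -0.03], [0, 0, -0.03], [-0.03, 0, -0.03], [-0.03, 0, -0.03], [0, 0, 0]], gripper=[0.03, 0.03, 0.03, 0.03, 0.03, 0.03, 0.03, 0.03, 0.03, 0.03, 0.03, 0.03, 0.03])

```text
time: 8.82
tool_pos: [0.4218, 0.1115, 0.28]
tcp_rot: [-3.13, 0.223, -0.023]
wrist_force: [1.2, -0.0, 0.7]
width: 0.349
grip_force: 0.0
```

```bash
python3 - <<'E'
from h import *
r=Ro.from_euler('z',-8.2,degrees=True); o=np.array([.4793,.1017,0])
print(r.apply([.09,0,.14])+o, r.apply([.08,0,.36])+o)
plan(r.apply([.08,0,.36])+o,Rdown(81.8)); print(read_state()['width'])
im=vision.read_camera('side')[:,:,::-1]; cv2.imwrite('pics/s4.png',im)
cv2.imwrite('pics/c5.png',cv2.resize(im[110:230,195:315],(600,600),interpolation=cv2.INTER_CUBIC))
E
```

```text
[0.56837986 0.0888634  0.14      ] [0.5584821  0.09028969 0.36      ]
t 8.82 pos [0.4218 0.1115 0.28  ] shift [ 0.1394  0.0012 -0.0781] 0.16 turn [ 0.0077 -0.0144 -1.5701] q [ 0.2  -0.24  2.03 -0.    1.34  1.92] F [ 1.2 -0.   0.7]
0.34864475361727454
```

View pics/c5.png

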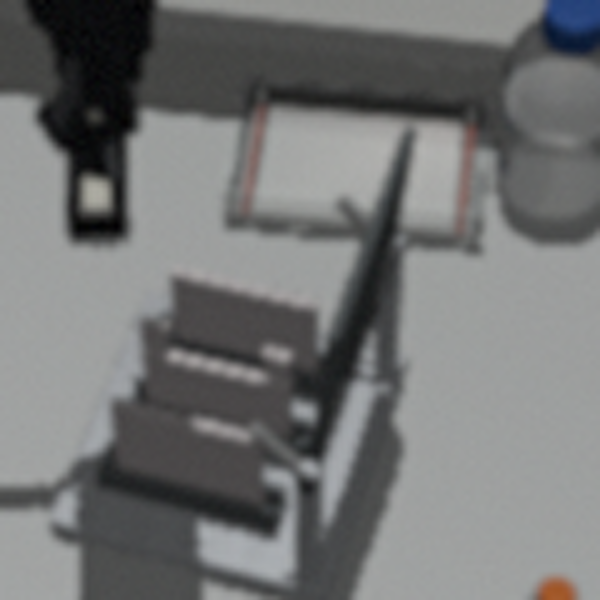

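The notched plate stands in the middle slot, notch up (side crop 225,365), and the neighbours are undisturbed. The cover stands nearly upright, free edge at (410,130) in the crop. Next I'll raise and turn the tool for gripping the cover's edge.

Emit:
jog_arm(turn=[[0.008, -0.014, 0], [0, 0, -0.1121], [0, 0, -0.1121], [0, 0, -0.1121], [0, 0, -0.1121], [0, 0, -0.1121], [0, 0, -0.1121], [0, 0, -0.1121], [0, 0, -0.1121], [0, 0, -0.1121], [0, 0, -0.1121], [0, 0, -0.1121], [0, 0, -0.1121], [0, 0, -0.1121], [0, 0, -0.1121], [0, 0, 0]], delta_pos=[[0, 0, 0], [0, 0, -0.006], [0, 0, -0.006], [0, 0, -0.006], [0, 0, -0.006], [0, 0, -0.006], [0, 0, -0.006], [0, 0, -0.006], [0, 0, -0.006], [0, 0, -0.006], [0, 0, -0.006], [0, 0, -0.006], [0, 0, -0.006], [0, 0, -0.006], [0, 0, -0.006], [0, 0, 0]], gripper=[0.05, 0.05, 0.05, 0.05, 0.05, 0.05, 0.05, 0.05, 0.05, 0.05, 0.05, 0.05, 0.05, 0.05, 0.05, 0.05], grip_force=25)

```text
time: 10.2
tool_pos: [0.4234, 0.1094, 0.3555]
tcp_rot: [-2.364, -2.049, 0.002]
wrist_force: [-0.4, -1.1, 0.3]
width: 0.584
grip_force: 0.0
```

```bash
python3 - <<'E'
from h import *
r=Ro.from_euler('z',-8.2,degrees=True); o=np.array([.4793,.1017,0])
plan(r.apply([.095,0,.36])+o,Rdown(81.8))
E
```

```text
t 10.2 pos [0.4234 0.1094 0.3555] shift [ 0.0003  0.1514 -0.0061] 0.151 turn [-0.0108 -0.0077  0.0008] q [ 0.19 -0.25  1.9   0.01  1.5   0.33] F [-0.4 -1.1  0.3]
```

Emit:
jog_arm(turn=[[-0.01, -0.008, 0], [0, 0, 0], [0, 0, 0], [0, 0, 0], [0, 0, 0], [0, 0, 0], [0, 0, 0], [0, 0, 0], [0, 0, 0]], delta_pos=[[0, 0, -0.004], [0, 0.025, 0], [0, 0.025, 0], [0, 0.026, 0], [0, 0.025, 0], [0, 0.025, 0], [0, 0.025, 0], [0, 0, 0], [0, 0, 0]], gripper=[0.05, 0.05, 0.05, 0.05, 0.05, 0.05, 0.05, 0.05, 0.05])

```text
time: 10.95
tool_pos: [0.5726, 0.0875, 0.3581]
tcp_rot: [-2.378, -2.051, 0.004]
wrist_force: [-0.6, -0.1, -0.5]
width: 0.59
grip_force: 0.0
```

```bash
python3 - <<'E'
from h import *
r=Ro.from_euler('z',-8.2,degrees=True); o=np.array([.4793,.1017,0])
plan(r.apply([.095,0,.24])+o,Rdown(81.8))
im=vision.read_camera('side')[:,:,::-1]; cv2.imwrite('pics/s5.png',im)
tp=vision.read_camera('top')[:,:,::-1]; cv2.imwrite('pics/t5.png',tp)
rs=lambda x:cv2.resize(x,(400,400),interpolation=cv2.INTER_CUBIC)
cv2.imwrite('pics/c6.png',np.hstack([rs(im[80:200,220:340]),rs(tp[130:230,180:280])]))
print([proj('side',r.apply([.095,y,.27])+o).round(1) for y in(-.082,0,.082)])
E
```

```text
t 10.95 pos [0.5726 0.0875 0.3581] shift [0.0009 0.001  0.1181] 0.118 turn [-0.0027  0.0011 -0.0046] q [ 0.11  0.03  1.64 -0.    1.47  0.26] F [-0.6 -0.1 -0.5]
[array([259.7, 175.8]), array([267.8, 153.7]), array([275.4, 133.1])]
```

View pics/c6.png

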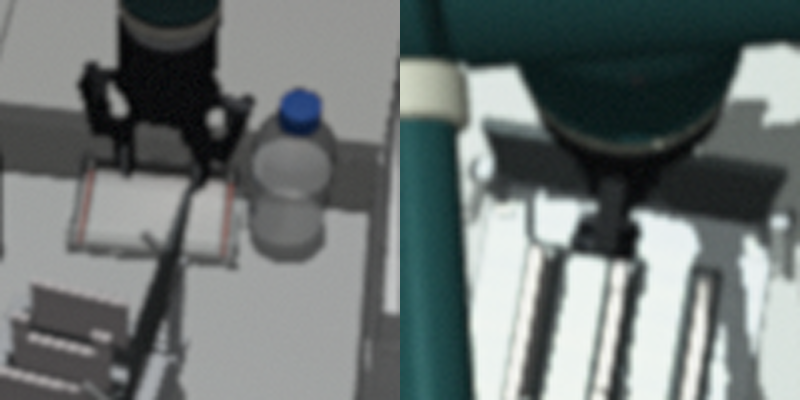

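The side crop shows the fingers at (125,165) and (200,175), still above the cover, whose far corner is at (198,185). It leans back slightly, so I shift +4 mm and lower to straddle the edge.

Emit:
jog_arm(turn=[[0, 0, 0], [0, 0, 0], [0, 0, 0], [0, 0, 0], [0, 0, 0], [0, 0, 0], [0, 0, 0], [0, 0, 0], [0, 0, 0], [0, 0, 0], [0, 0, 0]], delta_pos=[[0, 0.005, 0.01], [0, 0, 0.02], [0, 0, 0.02], [0, 0, 0.015], [0, 0, 0.01], [0, 0, 0.01], [0, 0, 0.01], [0, 0, 0.01], [0, 0, 0.01], [0, 0, 0.003], [0, 0, 0]], gripper=[0.05, 0.05, 0.05, 0.05, 0.05, 0.05, 0.05, 0.05, 0.05, 0.05, 0.05])

```text
time: 11.97
tool_pos: [0.5766, 0.087, 0.241]
tcp_rot: [-2.376, -2.055, 0.002]
wrist_force: [-0.3, -0.3, -0.8]
width: 0.585
grip_force: 0.0
```

Straddled without contact. Closing lightly, to see where the panel lies.

Emit:
jog_arm(turn=[[0, 0, 0], [0, 0, 0], [0, 0, 0], [0, 0, 0], [0, 0, 0], [0, 0, 0]], delta_pos=[[0, 0, 0], [0, 0, 0], [0, 0, 0], [0, 0, 0], [0, 0, 0], [0, 0, 0]], gripper=[0, 0, 0, 0, 0, 0], grip_force=25)

```text
time: 12.47
tool_pos: [0.5772, 0.0872, 0.2432]
tcp_rot: [2.376, 2.055, 0.002]
wrist_force: [-1.8, 0.3, 5.8]
width: 0.105
grip_force: 24.6
```

Emit:
jog_arm(turn=[[0, 0, 0], [0, 0, 0], [-0.0393, 0, 0], [-0.0393, 0, 0], [-0.0393, 0, 0], [-0.0393, 0, 0], [-0.0393, 0, 0], [-0.0393, 0, 0], [-0.0393, 0, 0], [-0.0393, 0, 0], [-0.0393, 0, 0], [-0.0393, 0, 0], [0, 0, 0]], delta_pos=[[0, -0.0044, 0], [0, -0.0044, 0], [0, -0.0041, 0.0001], [0, -0.0041, 0.0001], [0, -0.0041, 0.0001], [0, -0.0041, 0.0001], [0, -0.0041, 0.0001], [0, -0.0041, 0.0001], [0, -0.0041, 0.0001], [0, -0.0041, 0.0001], [0, -0.0041, 0.0001], [0, -0.0041, 0.0001], [0, 0, 0]], gripper=[0, 0, 0, 0, 0, 0, 0, 0, 0, 0, 0, 0, 0])

```text
time: 13.55
tool_pos: [0.5282, 0.0944, 0.2349]
tcp_rot: [2.13, 1.844, 0.373]
wrist_force: [-4.5, 1.1, 5.6]
width: 0.087
grip_force: 26.1
```

```bash
cat > chk.py <<'E'
from h import *
r=Ro.from_euler('z',-8.2,degrees=True); o=np.array([.4793,.1017,0])
s=read_state(); p=r.inv().apply(s['tool_pos']-o)-[.09,0,.14]; R=r.inv()*Ro.from_rotvec(s['tcp_rot']); z=R.as_matrix()[:,2]
print(s['time'].__round__(2),'rel hinge',p.round(4),'rho',np.hypot(p[0],p[2]).round(4),'ang',np.arctan2(p[2],-p[0]).round(3),'tool ang',np.arctan2(-z[2],z[0]).round(3),'z',z.round(3),'F',r.inv().apply(s['wrist_force']).round(1),'w',s['width'].__round__(3),'q',s['q'].round(2))
E
python3 chk.py
```

```text
13.55 rel hinge [-0.0405 -0.0002  0.0949] rho 0.1032 ang 1.167 tool ang 1.173 z [ 0.388  0.    -0.922] F [-4.6  0.4  5.6] w 0.087 q [ 0.22 -0.24  2.16 -0.18  0.86  0.46]
```

Emit:
jog_arm(turn=[[-0.0385, 0, 0], [-0.0385, 0, 0], [-0.0385, 0, 0], [-0.0385, 0, 0], [-0.0385, 0, 0], [-0.0385, 0, 0], [-0.0385, 0, 0], [-0.0385, 0, 0], [-0.0385, 0, 0], [-0.0385, 0, 0], [0, 0, 0], [0, 0, 0]], delta_pos=[[0, -0.004, 0.0001], [0, -0.004, 0.0001], [0, -0.004, 0.0001], [0, -0.004, 0.0001], [0, -0.004, 0.0001], [0, -0.004, 0.0001], [0, -0.004, 0.0001], [0, -0.004, 0.0001], [0, -0.004, 0.0001], [0, -0.004, 0.0001], [0, 0, 0], [0, 0, 0]], gripper=[0, 0, 0, 0, 0, 0, 0, 0, 0, 0, 0, 0])

```text
time: 14.55
tool_pos: [0.4958, 0.0992, 0.2125]
tcp_rot: [1.868, 1.617, 0.666]
wrist_force: [-11.9, 0.3, 8.6]
width: 0.085
grip_force: 29.8
```

```bash
python3 chk.py
```

```text
14.55 rel hinge [-0.0733 -0.0002  0.0725] rho 0.1031 ang 0.78 tool ang 0.79 z [ 0.704  0.    -0.71 ] F [-11.9  -1.4   8.6] w 0.085 q [ 0.4  -0.44  2.48 -0.78  0.54  1.11]
```

The panel lies flat between the pads (width 0.085, tool angle 0.79 rad). Opening and backing off.

Emit:
jog_arm(turn=[[0, 0, 0], [0, 0, 0], [0, 0, 0], [0, 0, 0], [0, 0, 0], [0, 0, 0], [0, 0, 0], [0, 0, 0], [0, 0, 0], [0, 0, 0]], delta_pos=[[0, 0, 0], [0, 0, 0], [0, 0, 0], [0, 0, 0], [0, 0, 0], [0, 0, 0], [0, 0, -0.005], [0, 0, -0.01], [0, 0, 0], [0, 0, 0]], gripper=[0.07, 0.07, 0.07, 0.07, 0.07, 0.07, 0.07, 0.07, 0.07, 0.07])

```text
time: 15.38
tool_pos: [0.4862, 0.1007, 0.2234]
tcp_rot: [1.869, 1.616, 0.666]
wrist_force: [-0.3, 0.5, -0.1]
width: 0.821
grip_force: 0.0
```

```bash
python3 chk.py
```

```text
15.38 rel hinge [-0.0831  0.      0.0834] rho 0.1177 ang 0.787 tool ang 0.79 z [ 0.704 -0.    -0.711] F [-0.4  0.4 -0.1] w 0.821 q [ 0.42 -0.48  2.48 -0.75  0.58  1.08]
```

Emit:
jog_arm(turn=[[0, 0, 0], [0, 0, 0], [0, 0, 0], [0, 0, 0], [0, 0, 0]], delta_pos=[[0, 0, -0.01], [0, 0, -0.015], [0, 0, -0.015], [0, 0, -0.005], [0, 0, 0]], gripper=[0.07, 0.07, 0.07, 0.07, 0.07])

```text
time: 15.8
tool_pos: [0.455, 0.1055, 0.256]
tcp_rot: [1.868, 1.616, 0.667]
wrist_force: [0.5, 0.0, -0.0]
width: 0.82
grip_force: 0.0
```

```bash
python3 chk.py
```

```text
15.8 rel hinge [-0.1146  0.0003  0.116 ] rho 0.1631 ang 0.791 tool ang 0.789 z [ 0.704  0.001 -0.71 ] F [ 0.5  0.1 -0. ] w 0.82 q [ 0.49 -0.59  2.47 -0.69  0.71  1.04]
```

Emit:
jog_arm(turn=[[0, 0, 0], [0, 0, 0], [0, 0, 0], [0, 0, 0], [0, 0, 0], [0, 0, 0], [0, 0, 0], [0, 0, 0], [0, 0, 0], [0, 0, 0], [0, 0, 0], [0, 0, 0], [0, 0, 0], [0, 0, 0], [0, 0, 0]], delta_pos=[[0, 0, -0.015], [0, 0, -0.015], [0, 0, -0.015], [-0.025, 0, -0.005], [-0.025, 0, 0], [-0.025, 0, 0], [-0.025, 0, 0], [-0.025, 0, 0], [-0.025, 0, 0], [-0.025, 0, 0], [-0.025, 0, 0], [-0.025, 0, 0], [-0.025, 0, 0], [-0.025, 0, 0], [0, 0, 0]], gripper=[0.07, 0.07, 0.07, 0.07, 0.07, 0.07, 0.07, 0.07, 0.07, 0.07, 0.07, 0.07, 0.07, 0.07, 0.07])

```text
time: 17.05
tool_pos: [0.3805, -0.1479, 0.2873]
tcp_rot: [1.887, 1.605, 0.648]
wrist_force: [-0.4, -0.8, -0.1]
width: 0.814
grip_force: 0.0
```

```bash
python3 chk.py; python3 - <<'E'
from h import *
im=vision.read_camera('side')[:,:,::-1]; cv2.imwrite('pics/s6.png',im)
tp=vision.read_camera('top')[:,:,::-1]; cv2.imwrite('pics/t6.png',tp)
rs=lambda x:cv2.resize(x,(400,400),interpolation=cv2.INTER_CUBIC)
cv2.imwrite('pics/c7.png',np.hstack([rs(im[110:230,195:315]),rs(tp[150:250,185:285])]))
E
```

```text
17.05 rel hinge [-0.1522 -0.2612  0.1473] rho 0.2118 ang 0.769 tool ang 0.802 z [ 0.695 -0.014 -0.719] F [-0.3 -0.8 -0.1] w 0.814 q [-0.79 -0.86  2.51  0.55  0.9  -0.85]
```

View pics/c7.png

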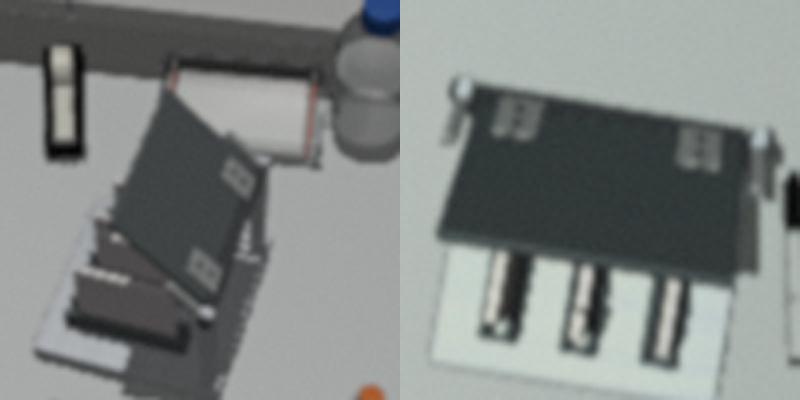

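The cover stands half open over the plates, with the near gauge arm alongside its near edge (side crop 185,300). Top free-edge corners are at (438,236) and (730,282). Checking the angle numerically.

```bash
python3 - <<'E'
from h import *
r=Ro.from_euler('z',-8.2,degrees=True); o=np.array([.4793,.1017,0])
rr=(('top','pics/t6.png'),('side','pics/s6.png'))
for n,f in rr:
    g=cv2.cvtColor(cv2.imread(f),cv2.COLOR_BGR2GRAY).astype(np.float32)
    for th in np.radians([0]):
        # scan along panel plane at 45deg, mid-thickness, find free edge radius, averaged over y
        rad=np.arange(.09,.165,.003); ys=np.linspace(-.07,.07,29)
        c=np.cos(np.pi/4)
        P=np.array([[proj(n,r.apply([.09-a*c,y,.14+a*c])+o) for y in ys] for a in rad],np.float32)
        v=cv2.remap(g,P[...,0],P[...,1],cv2.INTER_LINEAR)
        print(n,*[f'{1000*a:.0f}:{x:.0f}' for a,x in zip(rad,np.median(v,1))])
    for d in(40,45,50):
        a=np.radians(d); print(d,[proj(n,r.apply([.09-.13*np.cos(a)-s*.004*np.sin(a),y,.14+.13*np.sin(a)-s*.004*np.cos(a)])+o).round(1).tolist() for s in(1,) for y in(.082,-.082)])
    print('tip',[proj(n,r.apply([.09-.05*c,y,.14+.05*c])+o).round(1).tolist() for y in(.091,-.091)],'hinge',[proj(n,r.apply([.09,y,.14])+o).round(1).tolist() for y in(.091,-.091)])
E
```

```text
top 90:55 93:55 96:55 99:55 102:55 105:55 108:55 111:55 114:55 117:55 120:57 123:64 126:74 129:87 132:117 135:157 138:182 141:188 144:187 147:183 150:182 153:183 156:185 159:179 162:180 165:186
40 [[193.4, 213.5], [267.0, 225.5]]
45 [[193.5, 210.1], [267.8, 222.2]]
50 [[193.7, 206.3], [268.7, 218.5]]
tip [[197.1, 185.1], [273.8, 197.7]] hinge [[201.3, 172.3], [274.6, 184.5]]
side 90:67 93:67 96:67 99:67 102:67 105:67 108:67 111:67 114:66 117:66 120:67 123:69 126:81 129:108 132:138 135:158 138:164 141:165 144:164 147:164 150:164 153:164 156:164 159:164 162:164 165:164
40 [[241.2, 136.3], [223.9, 177.4]]
45 [[243.4, 134.9], [226.2, 176.2]]
50 [[245.9, 133.8], [228.7, 175.2]]
tip [[262.6, 148.4], [245.2, 194.2]] hinge [[273.0, 158.0], [256.7, 203.7]]
```

```bash
python3 - <<'E'
from h import *
a=cv2.imread('pics/s6.png')[168:212,222:266]; b=cv2.imread('pics/t6.png')[175:230,185:240]; 
r=lambda x:cv2.resize(x,(400,400),interpolation=cv2.INTER_CUBIC)
cv2.imwrite('pics/c8.png',np.hstack([r(a),r(b)]))
E
```

```text
(no output)
```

View pics/c8.png

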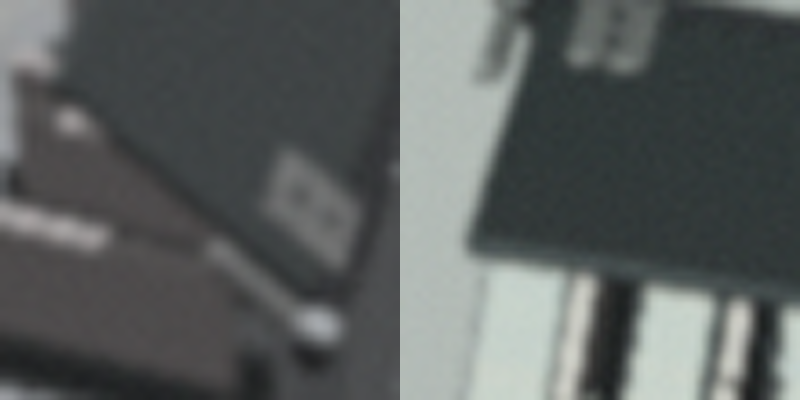

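The enlarged crop shows the near gauge arm running from (320,330) to (215,248), parallel to the cover's side edge. The slopes, about 0.78 and 0.82, put the cover at about 45–46°. Handing in.

```bash
python3 -c "
from workcell import ticket
print(ticket.finish_job())"
```

```text
the job is handed in; nothing more can be done
None
```

The notched plate stands notch up on the pad in the rack's middle slot, the cover is at about 45–46° in line with the gauge arms, and the job was handed in after about 17 s of robot time with nothing else disturbed that I could see; the hand-in gave no verdict.

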